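# Put the meeting-table stationery back in its trays

## Robot

A 6-joint arm with a two-finger parallel gripper is mounted at the origin on the work surface. World frame = base frame: x ahead of the robot, y to its left, z up, the work surface at z = 0. Lengths are in m, angles in rad, forces in N, time in s.
With the tool pointing down it reaches from about 0.3 to 1 m from the base axis. Payload 5.1 kg.
Tool frame: the origin (TCP) lies where the fingers leave the gripper's body, on its centre line; the fingertips stand 78 mm ahead of it and the grasp point (between the pads) lies 59 mm ahead of it (robot.tcp_to_grasp is the distance from the TCP to the grasp point, in m); z points along the fingers, x is the direction in which the jaws open and shut, and the axes are right-handed (so a half turn about z gives the same grasp; the last joint's range is limited). The gripper opens to 95 mm and grips with 3 to 60 N. Pads are 20 mm wide; open, the fingers measure 119 mm over their backs; the gripper's body (75 mm by 180 mm) begins 59 mm behind the grasp point.
Start: joints at [-1.346, 0.124, 1.65, -0, 1.367, -0.083], TCP at [0.197, -0.619, 0.292] pointing down, gripper open.
Joint ranges: [-2.61, 2.61], [-1.02, 2.33], [0.03, 2.71], [-1.35, 4.49], [0.32, 2.68], [-2.91, 2.91]. Speed limits (rad/s): [2.57, 2.57, 3.14, 3.14, 3.14, 3.14].

## Interface

Orientations are given as a unit quaternion [x, y, z, w].
In Python, from rig import robot gives the robot as it stands. The module is installed in compiled form; this text tells all that it offers. Calls block until the motion is done:
- robot.goto(position, orientation): joint-space move of the TCP to a pose.
- robot.movel(position, rot=None, feed=0.15, contact_N=None): straight line of the TCP; rot=None keeps the orientation; feed is the mean speed in m/s. With contact_N (N) it stops when the force on the tool has changed by that much, and returns True; else False.
- robot.set_joints(angles): joint-space move.
- robot.ungrasp() and robot.gripper_close(strength=None): open the fingers fully, or close them until they stop; strength is the grip in N (None keeps the last).
- robot.dwell(seconds).
- robot.inverse_kinematics(position, orientation): joint angles nearest the present ones, or None.
- robot.sense(): the state.
- robot.read_camera(name): name is "side" or "top"; returns a dict with "color" (480x640x3 uint8, red, green, blue), "fx", "fy", "cx", "cy" (pixels), "dist_coeffs" ([k1, k2, p1, p2, k3] as OpenCV has them; the pictures are not rectified), "rvec" (rotation vector, rad) and "tvec" (3), from world to camera coordinates, as OpenCV has them. Camera axes: x right, y down, z forward; pixel columns grow to the right and rows downward; lengths in m; the calibration is good to about 2 mm. A picture is of the moment at which its call begins. There is no depth.
A pose or a line that the arm cannot do raises robot.IKError and nothing moves.
- robot.finish_job(): hands the job in, once; it reports no verdict.
The state is a dict: "time": time; "qpos": joint angles; "joint_velocities": joint speeds; "tau": joint torques, N m; "ee_pos": TCP position; "eef_rot": TCP orientation; "ft_force": force on the tool from outside, world axes, zero at the start; "wrist_torque": the same for the moment, N m; "opening": finger opening in m.
Only numpy, scipy, OpenCV 4.12 (cv2) and the standard library are available. Lean on these libraries where they do the work, as an engineer would, in place of code of your own. Each camera call takes 0.05 s, during which the arm holds its last target. There are 200 camera calls.

## Task

The meeting is over: put the loose stationery away where each kind belongs - both board markers lying lengthwise on the floor of the wooden pen tray, both tape rolls flat on the floor of the white square basket side by side, and the stapler upright on the floor of the grey tray that holds the carton of staples. Leave the black glasses case and the teacup where they are.

Things in the scene. Friction and masses are not known exactly. Their poses are not given: they have to be found in the camera images.
- marker_a: Board marker, white round barrel 16.6 mm across with a black hexagonal cap (43 mm long, 18 mm across flats) at one end and a black hexagonal plug (10 mm) at the other; 130 mm long, 25 g, lying down; the hexagons stop it rolling. Origin at the middle of its length on its axis (9 mm above whatever it lies on); x runs along the marker to the cap end. The barrel is bare from 55 mm behind the origin to 22 mm ahead of it, so it can be gripped across at the origin.
- marker_b: A second, identical board marker, same size and axes as marker_a.
- tape_a: Roll of brown paper tape on a white core, lying flat: ring 52 mm across, 24 mm high, 25 mm hole, 50 g. Origin at the centre of its underside, z up along its axis.
- tape_b: A second, identical tape roll, same size and axes as tape_a.
- stapler: Desk stapler, black with steel parts, standing on its base: base 130 x 38 x 7 mm, upper handle 30 mm wide and 112 mm long whose sides are about 31 to 45 mm above the underside at mid length, thumb pad reaching 54 mm at the nose; 0.18 kg. Origin at the centre of the underside of the base; x along its length to the nose, y across, z up. Grip it across the handle (30 mm), near the origin.
- pen_tray: Pen tray of light wood, fixed: outside 144 (x) x 190 (y) x 24 mm high, walls 5 mm, floor 4 mm thick, with a low rib along its middle (along y, 6 mm wide, 12 mm high above the table) making two grooves 64 mm wide and 180 mm long, centred 35 mm either side of the origin along x. Origin at the centre of its underside; x across the grooves, y along them, z up.
- basket: Square basket of white plastic with barred sides, fixed: outside 156 x 156 mm, 45 mm high (its rim flange makes it 161 mm), walls 5 mm (inside 146 x 146 mm), floor 4 mm thick. Empty. Origin at the centre of its underside, x and y parallel to the sides, z up.
- stapler_tray: Grey plastic tray, fixed: outside 116 (x) x 206 (y) x 30 mm high, walls 4 mm, floor 4 mm thick with a thin white liner. A brown carton of staples with a strip of staples on it (100 x 26 x 18 mm, fixed) lies across its +y end, leaving a free bay 108 (x) x 170 (y) mm centred 14 mm towards -y from the origin. Origin at the centre of the tray's underside; y along its length, z up.
- glasses_case: Bystander: closed black glasses case, 145 (x) x 56 (y) x 37 mm high, loose among the stationery; leave it alone. Origin at the centre of its underside, x along its length.
- teacup: Bystander: white handleless teacup, 72 mm across at the rim, 60 mm high, loose, at one end of the row of trays; leave it alone. Origin at the centre of its underside, z up.
Things that resemble listed ones, but are neither listed nor needed, are in the scene too. Leave any turquoise look-alike of the marker_a alone.

How it is judged:
By the outcome, as a careful person would: the job done as asked, in the order asked, and still so for the second after the job is handed in, with the robot touching nothing.
It also fails if it takes over 131 s, if anything falls off the work surface, if the arm or the gripper's body presses on something with over 40 N, if the wrist force passes 120 N, or if a joint passes its speed limit or range.

## Working session

There is one attempt and no reset: what is moved stays moved. The work goes in short steps, each a Python script; the robot and the scene stay as the last script left them, time stands still between calls to the robot, and variables do not carry over. Pictures are saved under pics/ and viewed, about 12 in all and at most 16, crops included, and the job is handed in when it is done.

```bash
mkdir -p pics; python3 - <<'E'
from rig import robot
import cv2,pickle
for n in("top","side"):
    c=robot.read_camera(n); pickle.dump(c,open(n+".pkl","wb"))
    cv2.imwrite(f"pics/{n}0.png",c["color"][:,:,::-1])
    print(n,{k:v for k,v in c.items() if k!="color"})
s=robot.sense();print(s["time"],s["ee_pos"],s["eef_rot"],s["opening"],s["ft_force"])
E
```

```text
top {'fx': 524.0271546945038, 'fy': 524.0271546945038, 'cx': 314.58593413690704, 'cy': 233.60764899671014, 'dist_coeffs': array([-0.15347384,  0.        ,  0.        ,  0.        ,  0.        ]), 'rvec': array([ 2.21303031, -2.15403581,  0.07387397]), 'tvec': array([-0.02409648,  0.61464893,  1.21888357])}
side {'fx': 548.5366482863865, 'fy': 548.5366482863865, 'cx': 324.3892229109877, 'cy': 235.561320108133, 'dist_coeffs': array([-0.09598285,  0.        ,  0.        ,  0.        ,  0.        ]), 'rvec': array([ 0.9123438 , -2.4335378 ,  1.17887493]), 'tvec': array([0.44678098, 0.3017262 , 0.8121092 ])}
0.1 [ 0.19680194 -0.61902357  0.29110197] [ 8.07143350e-01 -5.90354715e-01 -7.27585685e-04 -6.28095533e-04] 0.09502820561417001 [-0.68695912 -0.13868254 -0.44971797]
```

View pics/top0.png

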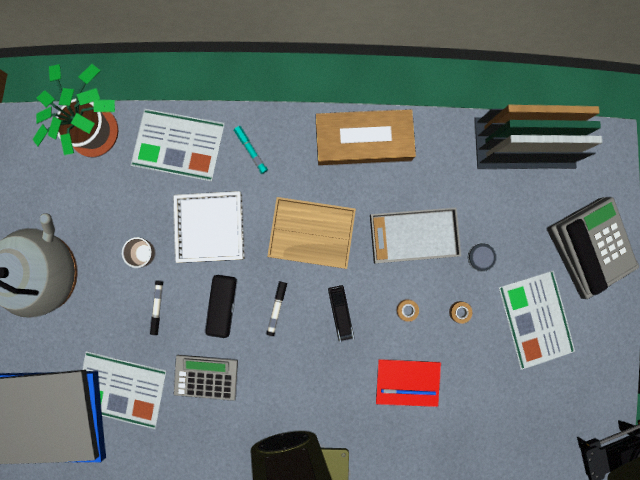

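View pics/side0.png

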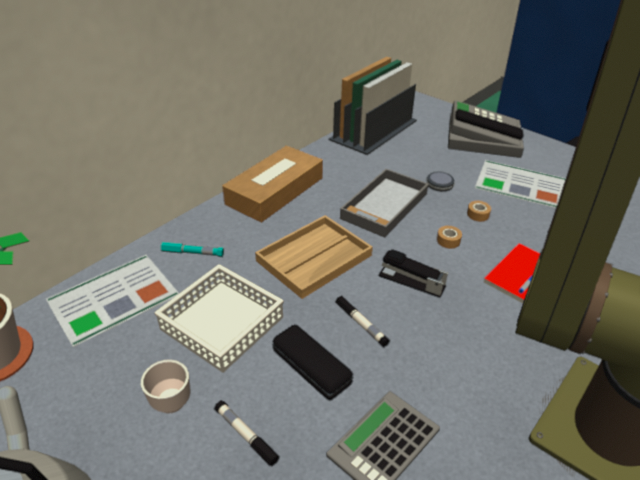

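```bash
cat > h.py <<'E'
import cv2,numpy as np,pickle
def load(n): return pickle.load(open(n+".pkl","rb"))
def ray(c,uv,z):
    K=np.array([[c["fx"],0,c["cx"]],[0,c["fy"],c["cy"]],[0,0,1]])
    p=cv2.undistortPoints(np.float64(uv).reshape(-1,1,2),K,c["dist_coeffs"]).reshape(-1,2)
    R=cv2.Rodrigues(c["rvec"])[0]; o=-R.T@c["tvec"]
    d=np.c_[p,np.ones(len(p))]@R
    return (o+d*((z-o[2])/d[:,2])[:,None])[:,:2]
def blobs(mask,win,amin=8):
    x0,y0,x1,y1=win; m=np.zeros_like(mask); m[y0:y1,x0:x1]=mask[y0:y1,x0:x1]
    cs,_=cv2.findContours(m,cv2.RETR_EXTERNAL,cv2.CHAIN_APPROX_NONE)
    return [k.reshape(-1,2) for k in cs if cv2.contourArea(k)>=amin]
def rect(c,pts,z):
    w=ray(c,pts,z); (cx,cy),(a,b),t=cv2.minAreaRect(np.float32(w*1000))
    if a<b: a,b,t=b,a,t+90
    return np.round([cx,cy,a,b,(t+90)%180-90],1)  # mm, deg; angle of long axis
def masks(c):
    im=c["color"].astype(int); h=cv2.cvtColor(c["color"],cv2.COLOR_RGB2HSV)
    V=h[...,2];S=h[...,1];H=h[...,0]
    u=lambda b:b.astype(np.uint8)*255
    return dict(dark=u(V<62),white=u((V>185)&(S<50)),wood=u((H>5)&(H<28)&(S>70)&(V>80)))
E
python3 - <<'E'
from h import *
c=load("top");M=masks(c)
R=cv2.Rodrigues(c["rvec"])[0];print("cam",-R.T@c["tvec"])
for n,w,z in(("L marker",(140,270,172,345),.009),("R marker",(262,272,294,345),.009),("stapler",(322,275,362,350),.04),("case",(195,265,245,345),.03)):
    for k in("dark","white"):
        for p in blobs(M[k],w): print(n,k,p.mean(0).round(1),rect(c,p,z))
for n,w in(("t1",(390,290,430,330)),("t2",(440,292,485,335))):
    for p in blobs(M["wood"],w): (u,v),r=cv2.minEnclosingCircle(p.astype(np.float32));print(n,u,v,rect(c,p,.022))
for n,k,w,z in(("pentray","wood",(255,185,365,280),.024),("basket","white",(165,185,250,270),.045),("cup","white",(115,230,160,275),.06)):
    for p in blobs(M[k],w,60): print(n,rect(c,p,z))
g=cv2.cvtColor(c["color"],cv2.COLOR_RGB2GRAY)
for p in blobs((g<95).astype(np.uint8)*255,(362,200,466,270),60): print("stray",rect(c,p,.03))
a=cv2.resize(c["color"][265:350,140:300],None,fx=5,fy=5,interpolation=cv2.INTER_CUBIC)[:, :800]
b=cv2.resize(c["color"][265:350,320:480],None,fx=5,fy=5,interpolation=cv2.INTER_CUBIC)
cv2.imwrite("pics/crop.png",cv2.resize(np.vstack([a,b]),(560,595))[:,:,::-1])
E
```

```text
cam [ 0.52724517 -0.01272836  1.25932586]
L marker dark [154.4 325.6] [382.5 372.8  41.1  19.4  -5.4]
L marker dark [158.7 282.6] [487.5 366.2  17.4   7.2 -87.9]
L marker white [155.7 306.3] [429.4 371.   41.   13.1  -3.9]
L marker white [157.8 286.7] [477.8 367.   10.    7.2 -87.9]
R marker dark [270.1 333.3] [375.3  91.8  17.3   7.2  75.9]
R marker dark [280.7 290.7] [478.1  69.7  42.1  19.7 -12.4]
R marker white [271.2 329.2] [386.   90.    9.5   9.5 -88.4]
R marker white [275.8 309.8] [431.3  80.   39.8  13.9 -12.4]
stapler dark [340.6 314.4] [432.  -72.5 124.1  36.2  13.2]
case dark [220.5 305.8] [438.3 209.  144.9  57.8  -5.7]
t1 407.4541320800781 310.1054992675781 [ 440.2 -231.7   50.1   47.2  -88.8]
t2 461.41046142578125 312.2015075683594 [ 436.4 -360.7   50.    48.8    1.2]
pentray [618.    0.7 190.  144.2  83. ]
basket [623.7 243.4 160.8 159.8 -85.4]
cup [558.2 408.1  70.3  68.    2.6]
stray [ 631.4 -341.1  111.1   27.8   19.7]
```

View pics/crop.png

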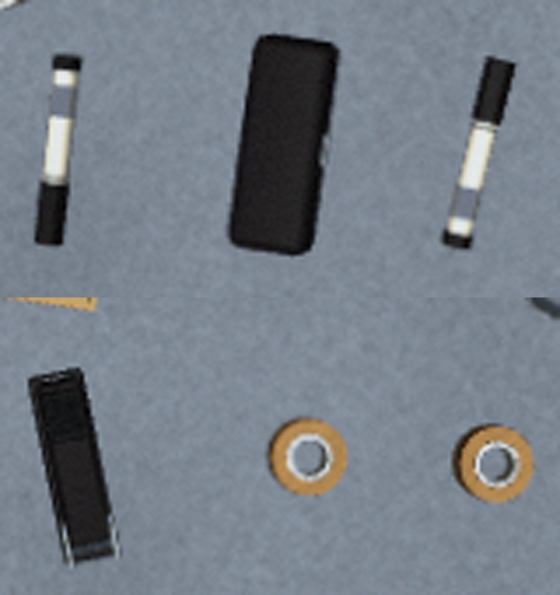

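```bash
cat >> h.py <<'E'
from rig import robot
G=robot.tcp_to_grasp; HOV=0.20
def quat(a):
    from scipy.spatial.transform import Rotation as Ro
    x=np.array([np.cos(a),np.sin(a),0]);z=np.array([0,0,-1.])
    return Ro.from_matrix(np.c_[x,np.cross(z,x),z]).as_quat()
def over(x,y,deg,h=HOV):
    q0=np.array(robot.sense()["qpos"]);best=None
    for k in(-180,0,180):
        q=quat(np.radians(deg+k)); j=robot.inverse_kinematics([x,y,h],q)
        if j is not None and (best is None or abs(j-q0).max()<best[0]): best=(abs(j-q0).max(),q)
    robot.goto([x,y,h],best[1])
def pick(x,y,deg,zg,N):
    over(x,y,deg); robot.movel([x,y,zg+G+.02],feed=.25); robot.movel([x,y,zg+G],feed=.06)
    robot.gripper_close(N); robot.dwell(.2); o=robot.sense()["opening"]
    robot.movel([x,y,HOV],feed=.2); s=robot.sense()
    print("grip",round(o,4),round(s["opening"],4),"t",round(s["time"],1))
def place(x,y,deg,zg,contact=None):
    over(x,y,deg); robot.movel([x,y,zg+G+.025],feed=.25)
    hit=robot.movel([x,y,zg+G],feed=.04,contact_N=contact); robot.dwell(.3)
    z=robot.sense()["ee_pos"][2]-G; robot.ungrasp(); robot.movel([x,y,HOV],feed=.2)
    print("placed hit",hit,"zg",round(z,4),"t",round(robot.sense()["time"],1))
def local(o,yaw,d):
    a=np.radians(yaw); return o[0]+np.cos(a)*d[0]-np.sin(a)*d[1], o[1]+np.sin(a)*d[0]+np.cos(a)*d[1]
PEN=((.618,.0007),-7.0); BAS=((.6237,.2434),4.6)
E
python3 - <<'E'
from h import *
c=load("top");g=cv2.cvtColor(c["color"],cv2.COLOR_RGB2GRAY)
P=np.vstack(blobs((g<100).astype(np.uint8)*255,(366,203,464,268),4))
print("stray",P.min(0),P.max(0),rect(c,P,.03)); print(ray(c,[(372,213),(455,208),(459,257),(375,263)],.03).round(3))
pick(.4266,.370,86.4-1,.022,15)
x,y=local(*PEN,(.038,0)); place(x,y,PEN[1],.0455)
c=robot.read_camera("top"); pickle.dump(c,open("top1.pkl","wb")); cv2.imwrite("pics/top1.png",c["color"][:,:,::-1])
E
```

```text
stray [370 209] [458 263] [ 617.7 -242.9  205.7  115.9  -83.8]
[[ 0.667 -0.142]
 [ 0.685 -0.341]
 [ 0.568 -0.351]
 [ 0.549 -0.151]]
grip 0.0163 0.016 t 6.8
placed hit False zg 0.0458 t 11.9
```

View pics/top1.png

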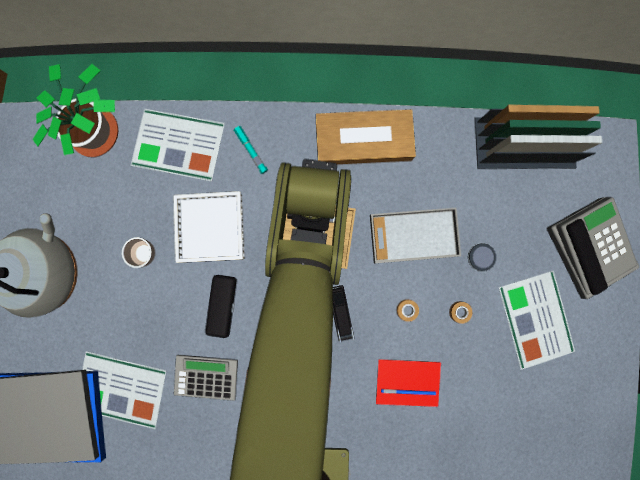

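The first marker has left its spot, and the arm hides the tray at about (315,235). I'll place the second marker, then look with the arm away over the first tape.

```bash
python3 - <<'E'
from h import *
pick(.4349,.079,77.9,.022,15)
x,y=local(*PEN,(-.038,0)); place(x,y,PEN[1],.0455)
over(.4402,-.2317,0)
for n in("top","side"):
    c=robot.read_camera(n); pickle.dump(c,open(n+"2.pkl","wb"))
    cv2.imwrite(f"pics/{n}2.png",cv2.resize(c["color"][175:275,160:370] if n=="top" else c["color"][200:320,230:400],None,fx=3,fy=3,interpolation=cv2.INTER_CUBIC)[:,:,::-1])
E
```

```text
grip 0.016 0.0162 t 16.4
placed hit False zg 0.0458 t 21.1
```

View pics/top2.png

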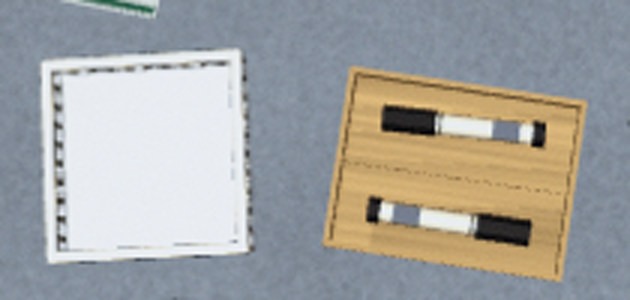

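View pics/side2.png

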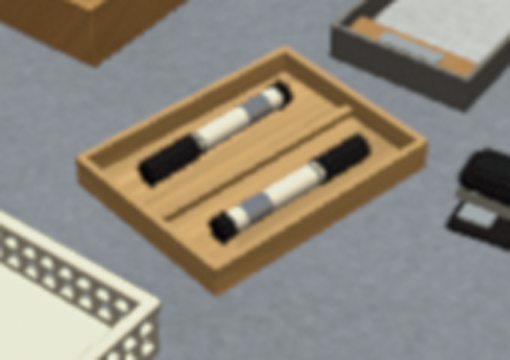

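Both markers lie in their own grooves, top crop (463,125) and (450,220), and the side view confirms they are flat. Tapes next.

```bash
python3 - <<'E'
from h import *
for (x,y),d in(((.4402,-.2317),.033),((.4364,-.3607),-.033)):
    pick(x,y,BAS[1],.0235,20)
    px,py=local(*BAS,(0,d)); place(px,py,BAS[1],.0272,4)
over(.43,-.0735,103.2)
c=robot.read_camera("top"); im=c["color"]
cv2.imwrite("pics/top3.png",np.hstack([cv2.resize(im[180:270,160:250],(400,400)),cv2.resize(im[270:360,300:390],(400,400))])[:,:,::-1])
c=robot.read_camera("side");cv2.imwrite("pics/side3.png",cv2.resize(c["color"][240:400,140:340],None,fx=3,fy=3)[:,:,::-1])
E
```

```text
grip 0.0523 0.0524 t 25.2
placed hit True zg 0.0272 t 30.2
grip 0.052 0.0519 t 35.3
placed hit True zg 0.0273 t 40.5
```

View pics/top3.png

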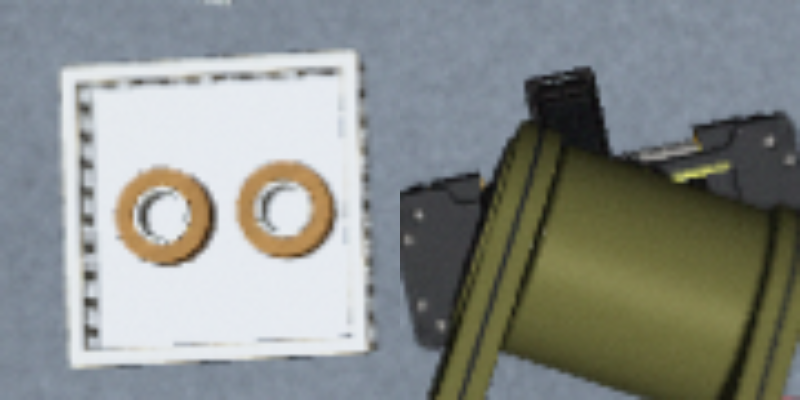

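View pics/side3.png

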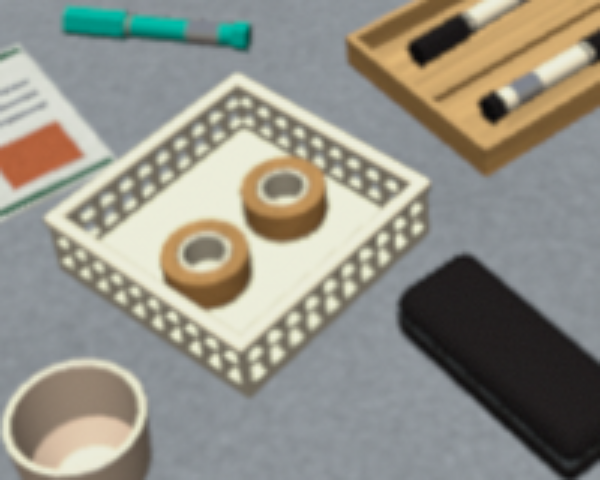

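Both tape rolls are flat on the basket floor, top crop (165,215) and (285,208). Now the stapler.

```bash
python3 - <<'E'
from h import *
pick(.43,-.0735,103.2,.047,35)
x,y=local((.6177,-.2429),6.2,(0,-.014)); place(x,y,6.2,.0515,6)
over(.43,.25,90)
c=robot.read_camera("top"); cv2.imwrite("pics/top4.png",cv2.resize(c["color"][170:350,120:500],(760,360))[:,:,::-1])
c=robot.read_camera("side");cv2.imwrite("pics/side4.png",cv2.resize(c["color"][150:290,300:480],None,fx=3,fy=3)[:,:,::-1])
E
```

```text
grip 0.0299 0.0301 t 44.9
placed hit True zg 0.051 t 49.4
```

View pics/top4.png

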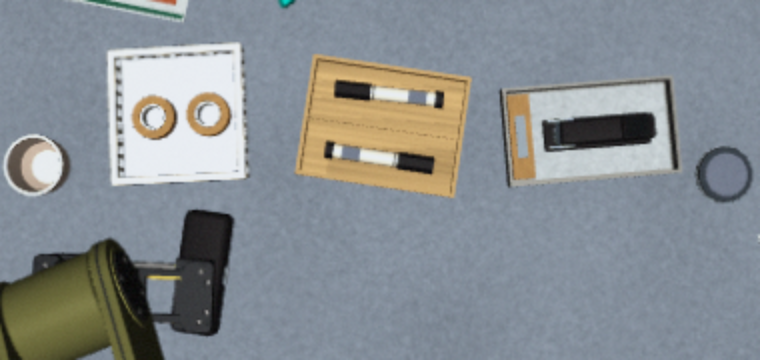

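View pics/side4.png

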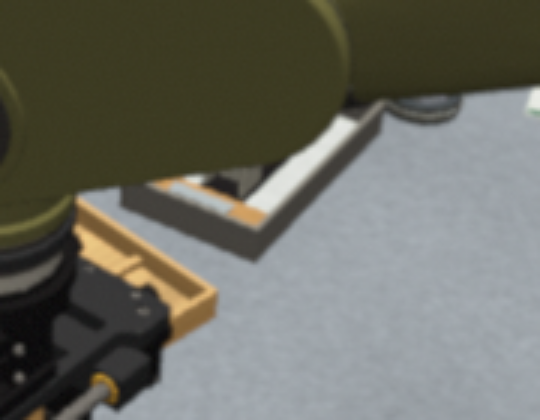

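The stapler lies within the bay, top crop (600,130), but the arm blocks the side view. I'll check once more from the start pose.

```bash
python3 - <<'E'
from h import *
robot.set_joints([-1.346,.124,1.65,0,1.367,-.083])
c=robot.read_camera("top");M=masks(c)
for p in blobs(M["dark"],(195,265,245,345)): print("case",rect(c,p,.03))
for p in blobs(M["white"],(115,230,160,275),60): print("cup",rect(c,p,.06))
c=robot.read_camera("side");cv2.imwrite("pics/side5.png",cv2.resize(c["color"][150:410,140:480],None,fx=2,fy=2)[:,:,::-1])
print(robot.sense()["time"])
E
```

```text
case [438.3 209.1 144.9  57.7  -5.9]
cup [558.2 408.1  70.3  68.    2.6]
54.6917
```

View pics/side5.png

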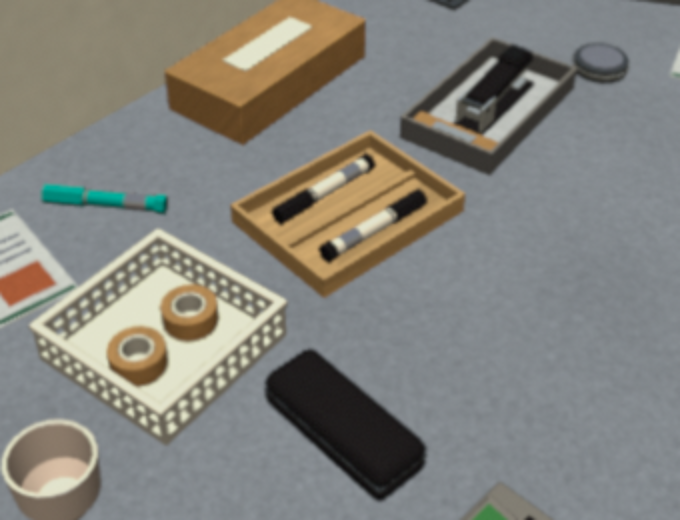

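The side view shows the stapler upright in its bay at (495,85), the markers in their grooves and the tapes flat. The case and cup have not moved.

```bash
python3 -c "
from rig import robot
robot.finish_job()"
```

```text
the job is handed in; nothing more can be done
```

The stationery is put away and the job was handed in at about 55 s of the 131 s allowed. I worked in the order asked:

1. **Markers:** each lies lengthwise in its own groove of the pen tray. I let each one drop about 17 mm, because the fully opened fingers would have hit the tray walls any lower.
2. **Tape rolls:** both are flat and side by side on the basket floor.
3. **Stapler:** it stands upright in the free bay of the grey tray.

The last top and side pictures show everything in place. The glasses case and the teacup measured unmoved to within 0.2 mm. The turquoise marker and the other look-alikes were not touched. No check failed or disagreed. The side view after placing the stapler was blocked by the arm, so I retook it from the start pose.

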